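# Jack up the tablet counter and hold it

### The arm

A 6-joint arm with a two-finger parallel gripper is mounted at the origin on a cart in front of the work surface, level with it; the furniture and walls round the work are solid. World frame = base frame: x ahead of the robot, y to its left, z up, the work surface at z = 0. Lengths are in mm, angles in degrees, forces in N, time in s.
With the tool pointing down it reaches from about 350 to 850 mm from the base axis. Payload 8.1 kg.
Tool frame: the origin (TCP) lies midway between the tips of the shut fingers; the grasp point (between the pads) lies 19 mm behind it; z points along the fingers, y is the line along which they close (so a half turn about z gives the same grasp; the last joint's range is limited). The gripper opens to 85 mm and grips with 20 to 120 N. Pads are 22 mm wide; open, the fingers measure 114 mm over their backs; the gripper's body (76 mm by 85 mm) begins 54 mm behind the grasp point. The pads swing forward as they close: fully open they stand 13 mm farther back than shut.
Start: joints at [69.706, 7.471, 85.268, -0, 87.261, -4.893], TCP at [159.323, 578.465, 201.192] pointing down, gripper open.
Joint ranges: [-169.43, 169.43], [-51.17, 129.36], [1.28, 143.12], [-76.62, 256.62], [0, 156.53], [-152.29, 152.29]. Speed limits (degrees/s): [136.94, 136.94, 159.86, 180, 180, 180].

### API

Orientations are given as [roll, pitch, yaw] about the fixed x, y, z axes, in that order (R = Rz(yaw) Ry(pitch) Rx(roll)).
In Python, from bench import r gives the robot as it stands.
- The arm moves only by the tool apply_moves, never from a script. Its argument "steps" is a list of rows, each a list of 7 numbers: the opening, from -1 (shut) to 1 (fully open), then the shift along the tool's x, y, z in mm, then the turn, a rotation vector about the tool's x, y, z in units of 5 degrees (1.0 is 5 degrees). A call has exactly 8 rows; each row shifts and turns the commanded pose from where the row before left it, along the tool's axes as they then stand; what a row does not reach is not made up. A row lasts 1/10 s, in which the tool goes at most 50 mm and 8.59 degrees, less where a joint would pass 70% of its speed; a pose out of reach is approached as far as the arm can. A call is refused whole if a number of a shift passes 50 or a number of a turn 1, either way. A call with a gripper value outside its range is refused whole. The fingers move at their own pace and stop on an object; "squeeze" is the grip in N (left out, the last holds). Time passes only in rows, so rows that do not move let the fingers close, or fill a call up. It gives the time, the measured TCP pose, the force, the opening and the grip force at its end, in the units of the state.
- r.sense(): the state, without advancing time (a new reading comes with each control period).
- r.snapshot(name): name is "scene" or "side" or "wrist"; returns a dict with "color" (480x640x3 uint8, blue, green, red), "depth" (480x640 float32, mm along the optical axis (not along the pixel's ray), 0 where there is no reading), "mtx" (3x3 intrinsics, pixels), "T" (4x4, takes a point from camera to world coordinates); the wrist camera has in their place "hand_eye" (4x4, takes a point from camera to tool coordinates, whose origin is the TCP and whose axes are the flange's). Camera axes: x right, y down, z forward; pixel columns grow to the right and rows downward; lengths in mm; the calibration is good to about 2 mm. The wrist camera is an equidistant fisheye: a pixel r from the principal point sees the ray r / f radians off the axis. A picture is of the moment at which its call begins: read the wrist's pose just before it.
- r.hand_in(): hands the job in; it is judged then, once.
The state is a dict: "time": time; "joint_pos": joint angles; "qd": joint speeds; "joint_efforts": joint torques, N m; "tool_pos": TCP position; "tcp_rot": TCP orientation; "ft_force": force on the tool from outside, world axes, zero at the start; "wrist_torque": the same for the moment, N m; "finger_gap": finger opening in mm; "grip_force": force on a finger pad.
Only numpy, scipy, OpenCV 4.12 (cv2) and the standard library are available. Lean on these libraries where they do the work, as an engineer would, in place of code of your own. Each camera call takes 0.05 s, during which the arm holds its last target. There are 200 camera calls.

### The job

The tablet counter's rubber feet need wiping, so its front has to be raised and kept up. First slide the transport lock at the counter's side fully out to its end stop, away from the housing; then stand the small lever jack with its saddle centred under the counter's lift pad, pump the handle once, fully down and then all the way up again, to seat the saddle, and finally press the handle fully down and keep holding it there: the program finishes while the robot's fingers still hold the handle down and only the jack carries the counter. Leave the eraser, the stapler and the measuring cup where they are.

Things in the scene. Friction and masses are not known exactly. Their poses are not given: they have to be found in the camera images.
- unit: Tablet counter's fixed aluminium plate, 140 x 205 x 20 mm. Origin: on the worktop under the white housing's middle. -x = its front (lift lug side), +y = its side with the transport lock. Spans x -70..70, y -68..138 mm. Housing on it, hinged at the rear (x 68, z 48 mm): x -66..56, y -56..56, top z 80 mm; cassette on top to z 109 mm (x -28..52). About 8 N rest on the lift pad when raised.
- deck (a joint): Tilt of the counter's housing on its rear hinge, rad: 0 = down on the plate, grows as the front rises (about 0.12 with the jack fully pumped). It falls back when let go; the transport lock's bolt blocks it unless the lock is slid out.
- lift_lug: Steel lift lug, 30 mm wide, sticking out of the housing's front; its round end (radius 20 mm) is marked by a black rubber ring on top (z 73 mm), with the lift pad, a ball nose of radius 13 mm, below. Origin: the pad's lowest point, with the housing down 52 mm above the worktop, at x -112, y 35 mm of unit. Axes as unit's; the lug ends 20 mm beyond the origin.
- lock (a joint): Transport lock slide, m: 0 = bolted in, 0.032 = end stop, fully out; it grows as the grip moves along unit's +y, away from the housing. It starts 0 to 8 mm out. Stiff (about 1.5 N), stays where it is left.
- lock_grip (a point): Point to take on the black lock grip: an upright square post 16 x 16 mm, z 40 to 71 mm above the worktop; this point is on its axis, 56 mm above the worktop. Sides parallel to unit's x and y. Grip it across unit's x (at its start 24 mm lie between post and housing).
- jack: Small loose lever jack, 0.6 to 0.9 kg. Origin: underside, centre line. Base plate x -130..90, y -32..32, 8 mm thick. Saddle axis at x 65 mm (the +x end). Pump body to grip across y from above: block at x -6..36, 34 mm wide (y), up to z 44 mm. Handle from its pivot (x -22, z 40) back over the plate towards -x. To stand with +x towards the counter, along unit's x.
- saddle: Saddle of the jack. Origin: centre of its flat top (disc of 36 mm diameter) at x = 65, y = 0 of jack, 42 mm above the worktop with the handle up, 74 mm with the handle fully down.
- handle (a joint): Jack handle, rad: 0 = up (a spring and the load push it there), 0.55 = fully down at its stop. It moves with the saddle: 58 mm of lift per rad. It takes up to about 10 N on its paddle to bring it down.
- paddle: Paddle at the end of the jack handle. Origin: centre of its top face (36 x 44 x 9 mm, rubber), 100 mm from the pivot: with the handle up at x = -110, y = 0, z = 88 mm of jack, sloping 26 degrees; with it fully down at x = -121, z = 36 mm, nearly level. Pressing on it from above brings it down.
- eraser: Eraser, 18 x 43 x 12 mm, origin under its middle. To be left alone.
- stapler: Blue stapler, 22 x 98 x 28 mm, origin under its middle. To be left alone.
- measure_cup: Clear measuring cup, 50 mm wide, 46 mm high, origin under its middle. To be left alone.

How it is judged:
By the outcome, as a careful person would: the job done as asked, in the order asked, and still so for the second after the job is handed in, while the arm keeps its last pose, push and grip.
It also fails if it takes over 69 s, if anything falls off the work surface, if the arm or the gripper's body presses on something with over 40 N, if the wrist force passes 120 N, or if a joint passes its speed limit or range.

## Working session

There is one attempt and no reset: what is moved stays moved. The work goes in short steps, Python scripts to look and compute and a tool call to move; the robot and the scene stay as the last step left them, time stands still between calls to the robot, and variables do not carry over. Pictures are saved under pics/ and viewed, at most 10 in all, crops included, and the job is handed in when it is done.

Besides the shell and the picture viewer there is one more tool, called after "Emit:" by a JSON object that holds its "fn" and its "kwargs". apply_moves: Moves the arm, as the interface text tells. Its arguments: {"type":"object","properties":{"steps":{"type":"array"},"squeeze":{"type":"number"}},"required":["steps"]}

```bash
ls; mkdir -p pics; python3 - <<'E'
from bench import r
import cv2,numpy as np
s=r.sense();print(s)
for n in ("scene","side"):
    d=r.snapshot(n);cv2.imwrite(f"pics/{n}0.png",d["color"]);np.savez(f"{n}0.npz",**d);print(n,d["mtx"],d["T"])
E
```

```text
pics
{'time': 0.0, 'joint_pos': array([ 6.97057284e+01,  7.51505561e+00,  8.53290285e+01, -1.12531979e-03,
        8.72624830e+01, -4.89199607e+00]), 'qd': array([-0.05447764,  0.03623632,  0.00437765,  0.08778134, -0.03945875,
       -0.05115928]), 'joint_efforts': array([-1.89771417e-03, -5.69410908e+01, -5.00545442e+01, -2.70640221e-04,
        1.50946289e-02, -1.72465332e-05]), 'tool_pos': array([159.11980836, 577.88430527, 200.14744546]), 'tcp_rot': array([-1.79893725e+02, -7.96795387e-03,  1.64597772e+02]), 'ft_force': array([ 0.19950817, -0.47962692,  0.48877547]), 'wrist_torque': array([ 0.02896266, -0.02492965,  0.00119586]), 'grip_force': 0.0, 'finger_gap': 85.50418686847856}
scene [[446.06833584   0.         322.93732214]
 [  0.         446.06833584 245.86468758]
 [  0.           0.           1.        ]] [[ 7.59667723e-01 -3.38635861e-01  5.55185288e-01  4.10153640e+01]
 [-6.50052527e-01 -3.71335792e-01  6.62979217e-01 -6.84164117e+02]
 [-1.83483694e-02 -8.64543512e-01 -5.02222913e-01  5.29632678e+02]
 [ 0.00000000e+00  0.00000000e+00  0.00000000e+00  1.00000000e+00]]
side [[444.48555249   0.         308.21257978]
 [  0.         444.48555249 240.86125406]
 [  0.           0.           1.        ]] [[-9.71559224e-01 -1.15896233e-01  2.06496337e-01  3.19133318e+02]
 [-2.35304034e-01  3.74756746e-01 -8.96766075e-01  8.17077388e+02]
 [ 2.65459148e-02 -9.19850773e-01 -3.91369224e-01  5.06760412e+02]
 [ 0.00000000e+00  0.00000000e+00  0.00000000e+00  1.00000000e+00]]
```

View pics/scene0.png

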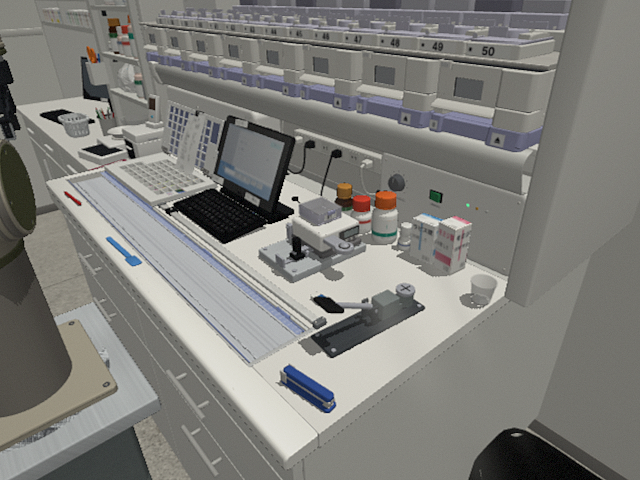

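View pics/side0.png

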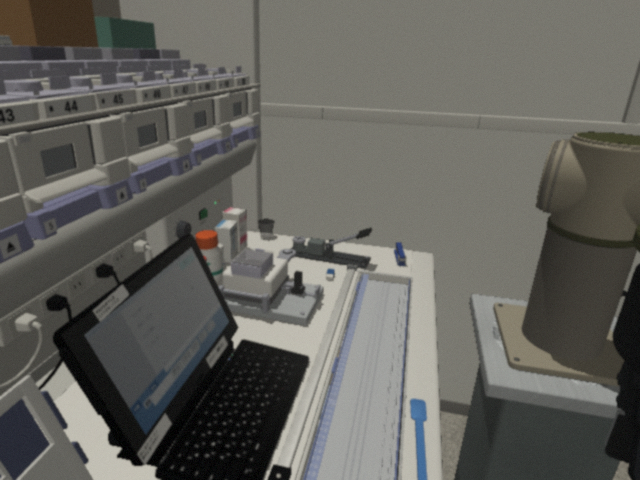

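The scene shows the counter at about (320,240), its black lock grip at (296,245), the jack at (375,315) with the saddle at (405,290) and the paddle at (325,302), and the stapler at (307,388). I'll make a top-down map from both depth images.

```bash
cat > h.py <<'E'
import numpy as np,cv2
def cloud(d):
    z=d["depth"];v,u=np.indices(z.shape);K=d["mtx"]
    P=np.stack([(u-K[0,2])/K[0,0]*z,(v-K[1,2])/K[1,1]*z,z],-1)
    T=d["T"];W=P@T[:3,:3].T+T[:3,3];W[z==0]=np.nan
    return W
def ortho(W,C,x0,x1,y0,y1,zmax=150,s=1.0):
    # rows: x decreasing downward (x up), cols: y decreasing to right
    H=int((x1-x0)*s);Wd=int((y1-y0)*s)
    img=np.zeros((H,Wd,3),np.uint8);hm=np.full((H,Wd),np.nan)
    p=W.reshape(-1,3);c=C.reshape(-1,3)
    m=np.isfinite(p[:,0])&(p[:,2]<zmax)&(p[:,2]>-30);p=p[m];c=c[m]
    o=np.argsort(p[:,2]);p=p[o];c=c[o]
    i=((x1-p[:,0])*s).astype(int);j=((y1-p[:,1])*s).astype(int)
    k=(i>=0)&(i<H-1)&(j>=0)&(j<Wd-1)
    for a in(0,1):
        for b in(0,1):
            img[i[k]+a,j[k]+b]=c[k]
    return img
E
python3 - <<'E'
import numpy as np,cv2
from h import *
S=np.load("scene0.npz");D=np.load("side0.npz")
W=cloud(S);V=cloud(D)
for n,uv in dict(lock=(296,235),saddle=(405,289),paddle=(325,302),stap=(307,388),cup=(483,280),body=(385,300),tablet=(440,240),table=(400,390),lug=(347,228)).items(): print(n,W[uv[1],uv[0]].round(1))
for n,uv in dict(lock=(298,275),paddle=(365,233),eraser=(330,274),cup=(266,225),stap=(400,250)).items(): print("side",n,V[uv[1],uv[0]].round(1))
a=cv2.resize(S["color"][180:420,240:510],None,fx=2.4,fy=2.4,interpolation=cv2.INTER_CUBIC)
cv2.imwrite("pics/sc_crop.png",a)
o1=ortho(W,S["color"],300,800,-300,300);o2=ortho(V,D["color"],300,800,-300,300)
print(o1.shape)
cv2.imwrite("pics/orth.png",o1)
E
```

```text
lock [566.6  38.2  42.1]
saddle [ 589.7 -263.7   41.4]
paddle [ 409.2 -246.7   93.7]
stap [ 315.1 -313.7   22.8]
cup [ 733.  -337.9   33.5]
body [ 535.1 -263.7   43.6]
tablet [ 743.4 -224.    70.9]
table [ 476.7 -359.   -62.9]
lug [636.6 -56.3  71.9]
side lock [528.5  -4.3  66.2]
side paddle [ 413.3 -224.7   91.9]
side eraser [ 481.2 -132.7   11.9]
side cup [ 709.3 -326.6   41.6]
side stap [ 323.3 -292.6   27.7]
(500, 600, 3)
```

View pics/sc_crop.png

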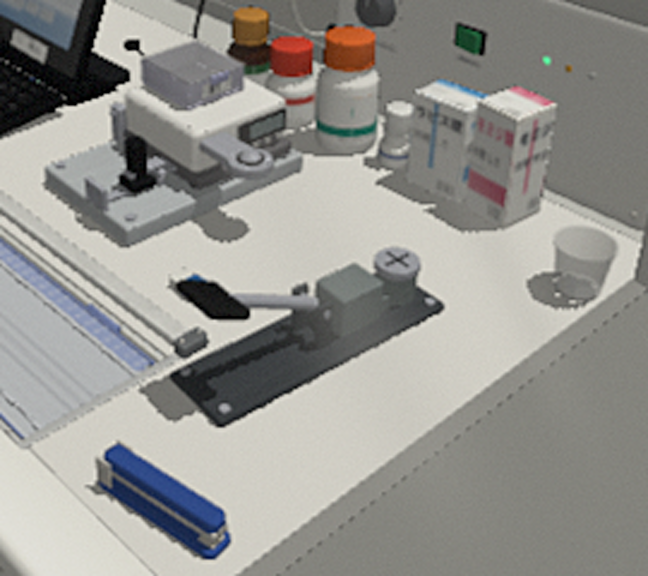

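View pics/orth.png

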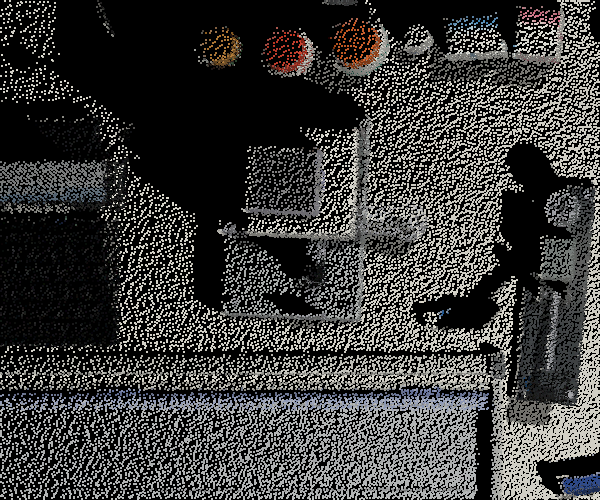

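```bash
cat >> h.py <<'E'
from scipy.spatial.transform import Rotation as Ro
def plan(s,target,yaw,n,rp=(180,0)):
    """print n rows of tool-axis shifts and turns from state s to a target pose"""
    p=np.array(s["tool_pos"],float);R=Ro.from_euler("xyz",s["tcp_rot"],degrees=True)
    Rt=Ro.from_euler("xyz",[rp[0],rp[1],yaw],degrees=True)
    rv=(R.inv()*Rt).as_rotvec();d=(np.array(target)-p)/n
    print("rotvec units total",(np.degrees(rv)/5).round(2))
    for i in range(n):
        Ri=R*Ro.from_rotvec(rv*i/n)
        print([*Ri.inv().apply(d).round(1).tolist(),*(np.degrees(rv)/5/n).round(2).tolist()])
E
python3 - <<'E'
from h import *
from bench import r
plan(r.sense(),[520,-100,290],4,32)
E
```

```text
rotvec units total [-1.000e-02  3.000e-02  3.212e+01]
[-16.5, -17.4, -2.8, -0.0, 0.0, 1.0]
[-18.0, -15.9, -2.8, -0.0, 0.0, 1.0]
[-19.3, -14.3, -2.8, -0.0, 0.0, 1.0]
[-20.5, -12.6, -2.8, -0.0, 0.0, 1.0]
[-21.5, -10.7, -2.8, -0.0, 0.0, 1.0]
[-22.3, -8.8, -2.8, -0.0, 0.0, 1.0]
[-23.0, -6.8, -2.8, -0.0, 0.0, 1.0]
[-23.5, -4.8, -2.8, -0.0, 0.0, 1.0]
[-23.9, -2.7, -2.8, -0.0, 0.0, 1.0]
[-24.0, -0.6, -2.8, -0.0, 0.0, 1.0]
[-24.0, 1.5, -2.8, -0.0, 0.0, 1.0]
[-23.7, 3.6, -2.8, -0.0, 0.0, 1.0]
[-23.3, 5.7, -2.8, -0.0, 0.0, 1.0]
[-22.7, 7.7, -2.8, -0.0, 0.0, 1.0]
[-22.0, 9.6, -2.8, -0.0, 0.0, 1.0]
[-21.1, 11.5, -2.8, -0.0, 0.0, 1.0]
[-20.0, 13.3, -2.8, -0.0, 0.0, 1.0]
[-18.7, 15.0, -2.8, -0.0, 0.0, 1.0]
[-17.3, 16.6, -2.8, -0.0, 0.0, 1.0]
[-15.8, 18.1, -2.8, -0.0, 0.0, 1.0]
[-14.2, 19.4, -2.8, -0.0, 0.0, 1.0]
[-12.4, 20.5, -2.8, -0.0, 0.0, 1.0]
[-10.6, 21.5, -2.8, -0.0, 0.0, 1.0]
[-8.7, 22.4, -2.8, -0.0, 0.0, 1.0]
[-6.7, 23.1, -2.8, -0.0, 0.0, 1.0]
[-4.6, 23.5, -2.8, -0.0, 0.0, 1.0]
[-2.5, 23.9, -2.8, -0.0, 0.0, 1.0]
[-0.4, 24.0, -2.8, -0.0, 0.0, 1.0]
[1.7, 23.9, -2.8, -0.0, 0.0, 1.0]
[3.7, 23.7, -2.8, -0.0, 0.0, 1.0]
[5.8, 23.3, -2.8, -0.0, 0.0, 1.0]
[7.8, 22.7, -2.8, -0.0, 0.0, 1.0]
```

Emit:
{"fn": "apply_moves", "kwargs": {"steps": [[1,-16.5,-17.5,-3,0,0,1],[1,-18,-16,-3,0,0,1],[1,-19,-14,-3,0,0,1],[1,-20.5,-12.5,-3,0,0,1],[1,-21.5,-10.5,-3,0,0,1],[1,-22,-9,-3,0,0,1],[1,-23,-7,-3,0,0,1],[1,-23.5,-5,-3,0,0,1]]}}

```text
time: 0.9
tool_pos: [249.2, 408.1, 224.8]
tcp_rot: [-180.0, 0.0, 124.4]
ft_force: [0.2, 0.1, 0.2]
finger_gap: 85.3
grip_force: 0.0
```

Emit:
{"fn": "apply_moves", "kwargs": {"steps": [[1,-24,-2.5,-3,0,0,1],[1,-24,-0.5,-3,0,0,1],[1,-24,1.5,-3,0,0,1],[1,-23.5,3.5,-3,0,0,1],[1,-23.5,5.5,-3,0,0,1],[1,-22.5,7.5,-3,0,0,1],[1,-22,9.5,-3,0,0,1],[1,-21,11.5,-3,0,0,1]]}}

```text
time: 1.7
tool_pos: [339.6, 239.3, 248.9]
tcp_rot: [-180.0, 0.0, 84.4]
ft_force: [0.6, -0.1, 0.4]
finger_gap: 85.2
grip_force: 0.0
```

Emit:
{"fn": "apply_moves", "kwargs": {"steps": [[1,-20,13,-3,0,0,1],[1,-18.5,15,-3,0,0,1],[1,-17.5,16.5,-3,0,0,1],[1,-16,18,-3,0,0,1],[1,-14,19.5,-3,0,0,1],[1,-12.5,20.5,-3,0,0,1],[1,-10.5,21.5,-3,0,0,1],[1,-8.5,22.5,-3,0,0,1]]}}

```text
time: 2.5
tool_pos: [430.7, 70.6, 272.9]
tcp_rot: [-180.0, 0.0, 44.4]
ft_force: [0.4, 0.2, -0.1]
finger_gap: 85.1
grip_force: 0.0
```

Emit:
{"fn": "apply_moves", "kwargs": {"steps": [[1,-6.5,23,-3,0,0,1],[1,-4.5,23.5,-3,0,0,1],[1,-2.5,24,-3,0,0,1],[1,-0.5,24,-3,0,0,1],[1,1.5,24,-3,0,0,1],[1,3.5,23.5,-3,0,0,1],[1,6,23.5,-3,0,0,1],[1,8,22.5,-3,0,0,1]]}}

```text
time: 3.3
tool_pos: [522.7, -97.9, 296.8]
tcp_rot: [-180.0, 0.0, 4.4]
ft_force: [0.1, 0.1, -0.1]
finger_gap: 85.6
grip_force: 0.0
```

```bash
cat >> h.py <<'E'
def wpose(s):
    T=np.eye(4);T[:3,:3]=Ro.from_euler("xyz",s["tcp_rot"],degrees=True).as_matrix();T[:3,3]=s["tool_pos"];return T
def rays(uv,K):
    x=(uv[...,0]-K[0,2])/K[0,0];y=(uv[...,1]-K[1,2])/K[1,1];t=np.hypot(x,y)+1e-9
    return np.stack([np.sin(t)*x/t,np.sin(t)*y/t,np.cos(t)],-1)
def wcloud(d,T):
    v,u=np.indices(d["depth"].shape);q=rays(np.stack([u,v],-1).astype(float),d["mtx"])
    P=q/np.maximum(q[...,2:],.05)*d["depth"][...,None];M=T@d["hand_eye"]
    W=P@M[:3,:3].T+M[:3,3];W[d["depth"]==0]=np.nan;return W
def grab(r,name):
    s=r.sense();d=r.snapshot("wrist");T=wpose(s);np.savez(name+".npz",TT=T,**d);cv2.imwrite(f"pics/{name}.png",d["color"]);return s,d,T
E
python3 - <<'E'
from h import *
from bench import r
s,d,T=grab(r,"w1")
print(list(d),d["mtx"],d["hand_eye"].round(3))
W=wcloud(d,T);np.save("w1c.npy",W)
o=ortho(W,d["color"],420,700,-350,100,150,1.7);print(o.shape)
cv2.imwrite("pics/w1o.png",cv2.morphologyEx(o,cv2.MORPH_CLOSE,np.ones((3,3))))
E
```

```text
['color', 'depth', 'mtx', 'hand_eye'] [[371.64829954   0.         322.18272755]
 [  0.         371.64829954 240.88013991]
 [  0.           0.           1.        ]] [[   0.      -0.965   -0.262   64.962]
 [   1.       0.       0.       0.927]
 [  -0.      -0.262    0.965 -173.218]
 [   0.       0.       0.       1.   ]]
(476, 765, 3)
```

View pics/w1.png

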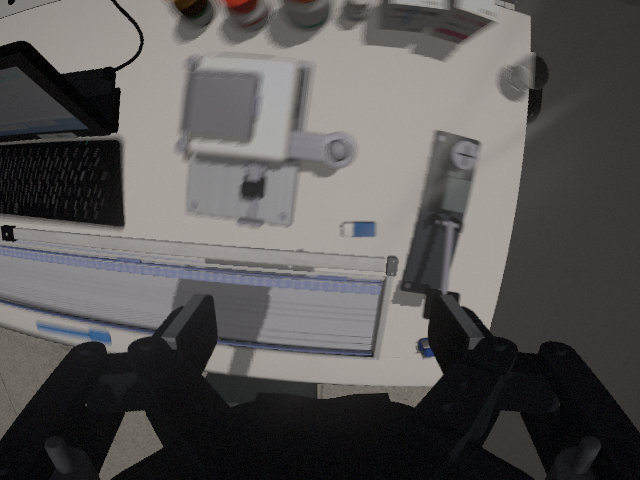

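View pics/w1o.png

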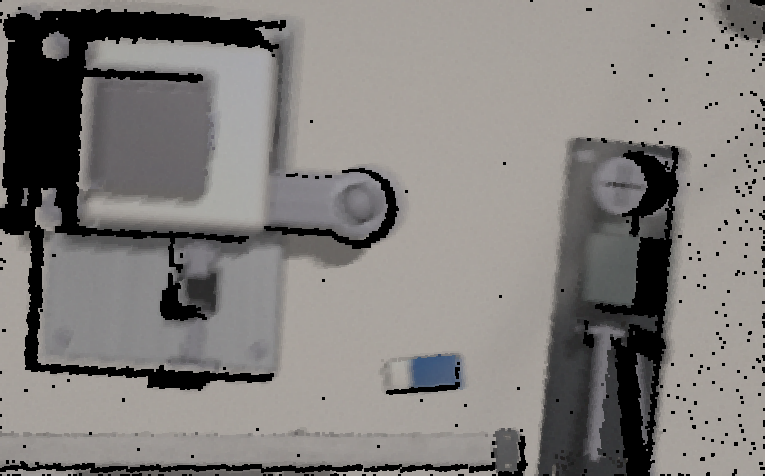

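The wrist view shows the lug ring at (340,150), the post at (253,187), the jack's saddle at (465,153), its body at (458,195) and the eraser at (358,229). I'll now get numbers from the clouds.

```bash
python3 - <<'E'
from h import *
Ws={"wrist":np.load("w1c.npy"),"scene":cloud(np.load("scene0.npz")),"side":cloud(np.load("side0.npz"))}
def sel(W,x0,x1,y0,y1,z0,z1):
    p=W.reshape(-1,3);return p[(p[:,0]>x0)&(p[:,0]<x1)&(p[:,1]>y0)&(p[:,1]<y1)&(p[:,2]>z0)&(p[:,2]<z1)]
def rect(n,*b):
    for k,W in Ws.items():
        p=sel(W,*b)
        if len(p)<15: print(n,k,len(p));continue
        c,wh,a=cv2.minAreaRect(p[:,:2].astype(np.float32))
        print(n,k,len(p),"ctr",np.round(c,1),"wh",np.round(wh,1),"ang",round(a,1),"z",np.percentile(p[:,2],[5,50,95]).round(1),"min",p.min(0).round(1)[:2],"max",p.max(0).round(1)[:2])
rect("post",500,560,-40,15,60,75)
rect("housing",540,720,-65,90,76,84)
rect("cass",540,720,-65,90,100,115)
rect("plate",470,570,-90,100,15,24)
rect("lug",540,620,-150,-65,66,78)
rect("body",490,575,-300,-220,41,48)
rect("saddle",570,620,-300,-220,38,46)
rect("jbase",430,625,-310,-215,5,11)
rect("eraser",455,510,-180,-110,8,16)
rect("paddle",380,450,-300,-200,78,105)
p=sel(Ws["wrist"],300,900,-420,-280,-8,4)
for x in range(450,700,40):
    q=p[abs(p[:,0]-x)<10]
    if len(q): print("table edge x",x,np.percentile(q[:,1],[0.5,5]).round(0))
E
```

```text
post wrist 224 ctr [528.2 -13.6] wh [17.7 16.1] ang 85.2 z [62.  70.8 72.5] min [519.9 -22.8] max [536.6  -4.9]
post scene 68 ctr [528.  -12.6] wh [18.2 16. ] ang 79.6 z [60.8 68.1 72. ] min [519.4 -20.9] max [535.4  -2.5]
post side 61 ctr [529.8  -9.2] wh [16.9 17.9] ang 8.0 z [60.9 68.4 71.7] min [521.6 -19.1] max [ 5.38e+02 -2.00e-01]
housing wrist 5742 ctr [619.8  -2.2] wh [109.9 111.9] ang 87.3 z [78.  80.2 81.7] min [561.9 -58.7] max [676.8  54.7]
housing scene 706 ctr [618.9  -1.4] wh [110.2 110.3] ang 86.2 z [77.1 80.  82. ] min [561.3 -57.2] max [672.7  57. ]
housing side 465 ctr [620.4   2.6] wh [111.5 108.5] ang 87.4 z [76.5 79.9 82.7] min [565.  -51.3] max [676.9  59.6]
cass wrist 4814 ctr [620.2  13.8] wh [79.2 66.8] ang 87.2 z [108.1 109.4 110.8] min [586.  -25.7] max [654.7  54.8]
cass scene 570 ctr [619.7  15.7] wh [79.3 67.4] ang 87.9 z [101.4 109.  110.5] min [585.2 -24.1] max [653.7  56.4]
cass side 663 ctr [622.   17.7] wh [83.4 67. ] ang 87.7 z [101.4 109.1 110.4] min [587.4 -24.2] max [656.1  60.4]
plate wrist 5716 ctr [523.3   6.5] wh [141.4  84.3] ang 88.5 z [
[... 1918 characters left out ...]
-124. ]
eraser side 69 ctr [ 482.9 -142.2] wh [17.4 44.9] ang 4.0 z [ 8.4 11.6 13.3] min [ 473.4 -164.6] max [ 492.2 -119.8]
paddle wrist 425 ctr [ 424.3 -241.6] wh [31.5 52.7] ang 27.8 z [79.5 84.1 95.2] min [ 400.3 -268.7] max [ 441.2 -222.9]
paddle scene 330 ctr [ 420.  -246.4] wh [45.5 41.8] ang 84.4 z [81.6 90.3 95.4] min [ 397.9 -269.4] max [ 440.9 -223.1]
paddle side 112 ctr [ 421.7 -242.9] wh [44.7 42.5] ang 80.9 z [79.5 88.7 95.5] min [ 399.5 -265.2] max [ 444.4 -218.7]
table edge x 450 [-371. -367.]
table edge x 490 [-371. -367.]
table edge x 530 [-371. -366.]
table edge x 570 [-370. -367.]
table edge x 610 [-371. -367.]
table edge x 650 [-371. -366.]
table edge x 690 [-371. -366.]
```

```bash
python3 - <<'E'
from h import *
from bench import r
plan(r.sense(),[528,-13,120],-2.7,8)
E
```

```text
rotvec units total [0.02 0.   1.33]
[1.3, -10.9, 22.1, 0.0, 0.0, 0.17]
[1.1, -11.0, 22.1, 0.0, 0.0, 0.17]
[1.0, -11.0, 22.1, 0.0, 0.0, 0.17]
[0.8, -11.0, 22.1, 0.0, 0.0, 0.17]
[0.7, -11.0, 22.1, 0.0, 0.0, 0.17]
[0.5, -11.0, 22.1, 0.0, 0.0, 0.17]
[0.3, -11.0, 22.1, 0.0, 0.0, 0.17]
[0.2, -11.0, 22.1, 0.0, 0.0, 0.17]
```

Emit:
{"fn": "apply_moves", "kwargs": {"steps": [[1,1.5,-11,22,0,0,0.17],[1,1,-11,22,0,0,0.17],[1,1,-11,22,0,0,0.17],[1,1,-11,22,0,0,0.17],[1,0.5,-11,22,0,0,0.17],[1,0.5,-11,22,0,0,0.17],[1,0.5,-11,22,0,0,0.17],[1,0,-11,22,0,0,0.17]]}}

```text
time: 4.15
tool_pos: [525.5, -8.1, 119.9]
tcp_rot: [-180.0, 0.0, -2.2]
ft_force: [0.0, 0.4, -0.2]
finger_gap: 85.3
grip_force: 0.0
```

Emit:
{"fn": "apply_moves", "kwargs": {"steps": [[1,0,0,12,0,0,0],[1,0,0,12,0,0,0],[1,0,0,12,0,0,0],[1,0,0,12,0,0,0],[1,0,0,12,0,0,0],[1,0,0,12,0,0,0],[1,0,0,0,0,0,0],[1,0,0,0,0,0,0]]}}

```text
time: 4.95
tool_pos: [525.8, -8.8, 49.0]
tcp_rot: [-180.0, 0.0, -2.2]
ft_force: [0.2, -0.2, 0.2]
finger_gap: 85.3
grip_force: 0.0
```

Emit:
{"fn": "apply_moves", "kwargs": {"steps": [[1,2,4,4,0,0,0.1],[1,0,0,5,0,0,0],[0.3,0,0,0,0,0,0],[-0.2,0,0,0,0,0,0],[-1,0,0,0,0,0,0],[-1,0,0,0,0,0,0],[-1,0,0,0,0,0,0],[-1,0,0,0,0,0,0]], "squeeze": 30}}

```text
time: 5.75
tool_pos: [528.1, -12.2, 40.5]
tcp_rot: [-179.9, -0.0, -2.7]
ft_force: [-1.5, 3.0, 3.0]
finger_gap: 12.4
grip_force: 29.2
```

Emit:
{"fn": "apply_moves", "kwargs": {"steps": [[-1,-3,0,0,0,0,0],[-1,-4,0,0,0,0,0],[-1,-4,0,0,0,0,0],[-1,-4,0,0,0,0,0],[-1,-4,0,0,0,0,0],[-1,-4,0,0,0,0,0],[-1,0,0,0,0,0,0],[-1,0,0,0,0,0,0]]}}

```text
time: 6.55
tool_pos: [504.8, -11.2, 40.5]
tcp_rot: [-180.0, -0.0, -2.7]
ft_force: [-0.6, 4.4, 4.1]
finger_gap: 12.2
grip_force: 30.7
```

```bash
python3 - <<'E'
from h import *
from bench import r
s=r.sense();print(s["tool_pos"],s["ft_force"])
d=r.snapshot("scene");d2=r.snapshot("side")
for k,D in (("sc",d),("si",d2)):
    p=cloud(D).reshape(-1,3);q=p[(p[:,0]>470)&(p[:,0]<560)&(abs(p[:,1]+12)<25)&(p[:,2]>24)&(p[:,2]<75)];print(k,len(q))
a=d["color"][200:300,230:390];b=d2["color"][220:340,220:380]
cv2.imwrite("pics/l1.png",np.hstack([cv2.resize(a,(400,250)),cv2.resize(b,(400,250))]))
E
```

```text
[504.79658273 -11.16287308  40.52228863] [-0.64693377  4.40364051  4.14430296]
sc 412
si 372
```

View pics/l1.png

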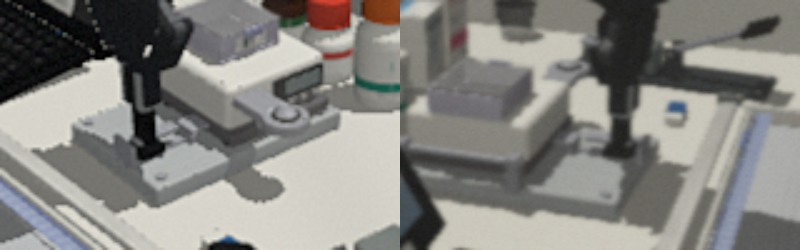

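The left crop (scene) shows the grip carried along, at (150,150). I'll go on to the end stop.

Emit:
{"fn": "apply_moves", "kwargs": {"steps": [[-1,-1.5,0,0,0,0,0],[-1,-1.5,0,0,0,0,0],[-1,-1,0,0,0,0,0],[-1,0,0,0,0,0,0],[-1,0,0,0,0,0,0],[-1,0,0,0,0,0,0],[-1,0,0,0,0,0,0],[-1,0,0,0,0,0,0]]}}

```text
time: 7.45
tool_pos: [501.2, -11.0, 40.5]
tcp_rot: [-180.0, -0.1, -2.7]
ft_force: [1.4, 5.4, 2.4]
finger_gap: 12.3
grip_force: 30.0
```

Emit:
{"fn": "apply_moves", "kwargs": {"steps": [[-1,-1,0,0,0,0,0],[-1,-1,0,0,0,0,0],[-1,-1,0,0,0,0,0],[-1,-1,0,0,0,0,0],[-1,0,0,0,0,0,0],[-1,0,0,0,0,0,0],[-1,0,0,0,0,0,0],[-1,0,0,0,0,0,0]]}}

```text
time: 8.25
tool_pos: [497.5, -11.6, 40.9]
tcp_rot: [180.0, -0.1, -2.7]
ft_force: [0.1, 1.4, 6.9]
finger_gap: -0.1
grip_force: 3.1
```

The fingers slipped off the post. I'll lift and look.

Emit:
{"fn": "apply_moves", "kwargs": {"steps": [[-1,0,0,-10,0,0,0],[-1,0,0,-20,0,0,0],[-1,0,0,-30,0,0,0],[-1,0,0,-30,0,0,0],[0,0,0,-20,0,0,0],[1,0,0,0,0,0,0],[1,0,0,0,0,0,0],[1,0,0,0,0,0,0]]}}

```text
time: 9.05
tool_pos: [495.8, -11.4, 148.8]
tcp_rot: [180.0, 0.1, -2.7]
ft_force: [0.1, 0.3, -0.3]
finger_gap: 58.2
grip_force: 0.0
```

```bash
python3 - <<'E'
from h import *
from bench import r
s,d,T=grab(r,"w2");W=wcloud(d,T);print(s["tool_pos"],s["tcp_rot"])
C={"wrist":W,"scene":cloud(r.snapshot("scene")),"side":cloud(r.snapshot("side"))}
for k,w in C.items():
    p=w.reshape(-1,3)
    for z0,z1 in((42,58),(60,75),(67,75)):
        q=p[(p[:,0]>470)&(p[:,0]<545)&(abs(p[:,1]+12)<25)&(p[:,2]>z0)&(p[:,2]<z1)]
        if len(q)>5:
            c,wh,a=cv2.minAreaRect(q[:,:2].astype(np.float32));print(k,z0,len(q),np.round(c,1),np.round(wh,1),round(a,1),q.min(0).round(1),q.max(0).round(1))
o=ortho(W,d["color"],420,700,-150,100,150,2.2)
cv2.imwrite("pics/w2o.png",cv2.morphologyEx(o,cv2.MORPH_CLOSE,np.ones((3,3))))
E
```

```text
[495.84059894 -11.41910781 148.75954535] [ 1.79996980e+02  1.40566424e-01 -2.70810396e+00]
wrist 42 233 [501.2 -15.9] [28.5 45.4] 73.6 [481.6 -25.2  42. ] [527.    3.7  57.5]
wrist 60 590 [499.8 -11.6] [18.  15.7] 88.1 [491.9 -20.8  60.1] [507.8  -2.5  73.2]
wrist 67 533 [499.8 -11.6] [17.8 15.7] 88.1 [491.9 -20.6  67. ] [507.7  -2.5  73.2]
scene 42 69 [490.8  -8.1] [25.  28.2] 12.6 [481.2 -24.6  42.1] [505.6   5.1  57.2]
scene 60 65 [498.5 -12.6] [14.8 15.8] 87.1 [490.7 -20.3  60.2] [506.2  -4.9  72.5]
scene 67 38 [498.5 -12.4] [14.9 15. ] 84.1 [490.7 -20.1  67. ] [506.1  -4.9  72.5]
side 42 65 [491.5  -3.9] [30.1 21.7] 36.3 [483.4 -20.7  42. ] [508.5   6.8  57.8]
side 60 62 [500.6  -8.3] [18.8 15.1] 75.8 [493.3 -18.9  60.3] [509.    2.5  73.3]
side 67 32 [500.5  -9.1] [17.1 14.4] 77.9 [493.7 -18.9  67.4] [ 5.088e+02 -4.000e-01  7.330e+01]
```

View pics/w2.png

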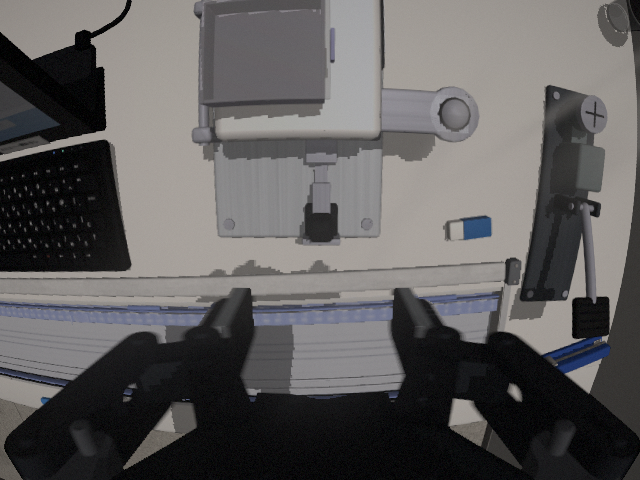

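The post's top is at (321,217) in this view; all three cameras say it moved about 29 mm. To be sure of the end stop I'll push it outward with the shut fingers from the housing side and watch the force.

Emit:
{"fn": "apply_moves", "kwargs": {"steps": [[-1,8,0,0,0,0,0],[-1,8,0,0,0,0,0],[-1,8,0,0,0,0,0],[-1,9,0,0,0,0,0],[-1,0,0,15,0,0,0],[-1,0,0,15,0,0,0],[-1,0,0,15,0,0,0],[-1,0,0,0,0,0,0]]}}

```text
time: 10.0
tool_pos: [526.9, -12.6, 101.1]
tcp_rot: [-180.0, 0.4, -2.7]
ft_force: [-1.7, 1.3, -0.6]
finger_gap: -0.1
grip_force: 0.0
```

Emit:
{"fn": "apply_moves", "kwargs": {"steps": [[-1,0,0,15,0,0,0],[-1,0,0,15,0,0,0],[-1,0,0,14,0,0,0],[-1,0,0,10,0,0,0],[-1,0,0,0,0,0,0],[-1,-3,0,0,0,0,0],[-1,-2,0,0,0,0,0],[-1,0,0,0,0,0,0]]}}

```text
time: 10.8
tool_pos: [525.2, -12.8, 52.0]
tcp_rot: [180.0, -0.1, -2.7]
ft_force: [0.5, -1.0, 0.4]
finger_gap: 0.6
grip_force: 0.0
```

Emit:
{"fn": "apply_moves", "kwargs": {"steps": [[-1,-1,0,0,0,0,0],[-1,-1,0,0,0,0,0],[-1,-1,0,0,0,0,0],[-1,-1,0,0,0,0,0],[-1,0,0,0,0,0,0],[-1,0,0,0,0,0,0],[-1,0,0,0,0,0,0],[-1,0,0,0,0,0,0]]}}

```text
time: 11.6
tool_pos: [520.9, -12.5, 51.2]
tcp_rot: [180.0, 0.0, -2.7]
ft_force: [0.0, -0.0, -0.3]
finger_gap: -0.3
grip_force: 0.0
```

Emit:
{"fn": "apply_moves", "kwargs": {"steps": [[-1,-1,0,0,0,0,0],[-1,-1,0,0,0,0,0],[-1,0,0,0,0,0,0],[-1,0,0,0,0,0,0],[-1,0,0,0,0,0,0],[-1,0,0,0,0,0,0],[-1,0,0,0,0,0,0],[-1,0,0,0,0,0,0]]}}

```text
time: 12.4
tool_pos: [518.9, -12.4, 51.2]
tcp_rot: [180.0, 0.0, -2.7]
ft_force: [1.1, 0.8, 0.8]
finger_gap: 0.1
grip_force: 0.0
```

Emit:
{"fn": "apply_moves", "kwargs": {"steps": [[-1,-1,0,0,0,0,0],[-1,-1,0,0,0,0,0],[-1,-1,0,0,0,0,0],[-1,0,0,0,0,0,0],[-1,0,0,0,0,0,0],[-1,0,0,0,0,0,0],[-1,0,0,0,0,0,0],[-1,0,0,0,0,0,0]]}}

```text
time: 13.2
tool_pos: [515.9, -12.3, 51.2]
tcp_rot: [-180.0, -0.0, -2.7]
ft_force: [-0.3, -0.1, -1.2]
finger_gap: -0.2
grip_force: 0.0
```

Emit:
{"fn": "apply_moves", "kwargs": {"steps": [[-1,-1,0,0,0,0,0],[-1,-1,0,0,0,0,0],[-1,-1,0,0,0,0,0],[-1,0,0,0,0,0,0],[-1,0,0,0,0,0,0],[-1,0,0,0,0,0,0],[-1,0,0,0,0,0,0],[-1,0,0,0,0,0,0]]}}

```text
time: 14.0
tool_pos: [512.9, -12.2, 51.2]
tcp_rot: [180.0, -0.0, -2.7]
ft_force: [-0.1, -0.5, -0.6]
finger_gap: 0.1
grip_force: 0.0
```

Emit:
{"fn": "apply_moves", "kwargs": {"steps": [[-1,-1,0,0,0,0,0],[-1,-1,0,0,0,0,0],[-1,-1,0,0,0,0,0],[-1,0,0,0,0,0,0],[-1,0,0,0,0,0,0],[-1,0,0,0,0,0,0],[-1,0,0,0,0,0,0],[-1,0,0,0,0,0,0]]}}

```text
time: 14.8
tool_pos: [509.9, -12.0, 51.2]
tcp_rot: [180.0, -0.0, -2.7]
ft_force: [-0.5, -0.0, -0.6]
finger_gap: 0.1
grip_force: 0.0
```

```bash
python3 - <<'E'
from h import *
from bench import r
F=[]
s=r.sense();W=wcloud(r.snapshot("wrist"),wpose(s));print(s["tool_pos"],s["ft_force"])
for k,w in {"scene":cloud(r.snapshot("scene")),"side":cloud(r.snapshot("side")),"wrist":W}.items():
    p=w.reshape(-1,3)
    for z0,z1 in ((42,58),(60,75)):
        q=p[(p[:,0]>470)&(p[:,0]<545)&(abs(p[:,1]+12)<25)&(p[:,2]>z0)&(p[:,2]<z1)]
        if len(q)>5: print(k,z0,len(q),q.min(0).round(1),q.max(0).round(1))
a=r.snapshot("side")["color"][250:330,250:350]
cv2.imwrite("pics/l2.png",cv2.resize(a,(600,480),interpolation=cv2.INTER_CUBIC))
E
```

```text
[509.93960008 -11.99706811  51.21225102] [-0.52531306 -0.03037094 -0.59481827]
scene 42 71 [481.5 -24.9  42.1] [507.3   2.9  58. ]
scene 60 64 [490.7 -21.1  60.6] [507.1  -2.5  72.9]
side 42 65 [483.  -20.9  42.1] [508.3   3.3  57.9]
side 60 62 [492.5 -17.6  60.1] [508.8   0.7  72.5]
wrist 42 273 [503.5 -20.6  42. ] [523.2  -3.3  57.2]
wrist 60 8 [504.5  -4.4  60.1] [505.9  -3.2  63.1]
```

View pics/l2.png

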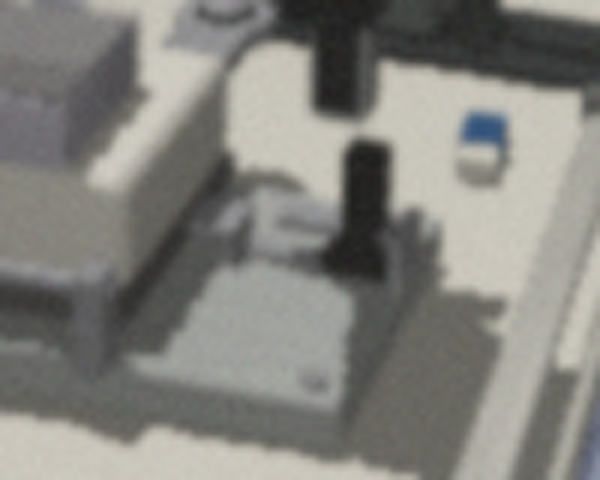

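The fingertips at (340,112) appear clearly above the post's top at (365,145), although the TCP reads z = 51. I'll measure the tip's height.

```bash
python3 - <<'E'
from h import *
from bench import r
s=r.sense();print(s["tool_pos"],s["tcp_rot"],s["joint_pos"])
for k in("scene","side"):
    d=r.snapshot(k);W=cloud(d);p=W.reshape(-1,3)
    q=p[(abs(p[:,0]-510)<25)&(abs(p[:,1]+12)<45)&(p[:,2]>74)&(p[:,2]<200)]
    h,e=np.histogram(q[:,2],bins=np.arange(74,130,4))
    print(k,list(zip(e.astype(int),h)))
    for z in (80,86,92,100,110,120):
        g=q[abs(q[:,2]-z)<3]
        if len(g):print(z,g.min(0).round(1),g.max(0).round(1))
E
```

```text
[509.86303291 -11.98817984  51.15310519] [-1.79997941e+02  4.91745674e-03 -2.70390870e+00] [-7.10993335e+00  8.61622230e-01  1.08445268e+02  1.77453009e-03
  7.06981710e+01  8.55933888e+01]
scene [(np.int64(74), np.int64(0)), (np.int64(78), np.int64(2)), (np.int64(82), np.int64(12)), (np.int64(86), np.int64(12)), (np.int64(90), np.int64(19)), (np.int64(94), np.int64(24)), (np.int64(98), np.int64(15)), (np.int64(102), np.int64(24)), (np.int64(106), np.int64(23)), (np.int64(110), np.int64(25)), (np.int64(114), np.int64(20)), (np.int64(118), np.int64(13)), (np.int64(122), np.int64(10))]
80 [505.3 -18.1  81.4] [517.9 -17.1  83. ]
86 [497.6 -22.5  83.7] [515.2  -4.4  89. ]
92 [497.1 -26.3  89.4] [515.2  -5.4  94.9]
100 [498.  -27.1  97. ] [513.7  -6.5 102.9]
110 [496.7 -28.  107. ] [515.8  -2.8 112.9]
120 [496.8 -25.8 117.5] [514.4  -2.8 122.9]
side [(np.int64(74), np.int64(0)), (np.int64(78), np.int64(2)), (np.int64(82), np.int64(12)), (np.int64(86), np.int64(13)), (np.int64(90), np.int64(16)), (np.int64(94), np.int64(23)), (np.int64(98), np.int64(17)), (np.int64(102), np.int64(21)), (np.int64(106), np.int64(21)), (np.int64(110), np.int64(20)), (np.int64(114), np.int64(18)), (np.int64(118), np.int64(11)), (np.int64(122), np.int64(4))]
80 [507.3  -7.5  81.1] [516.1  -5.4  82.9]
86 [499.6 -10.3  83.7] [520.3   1.4  89. ]
92 [499.7  -9.8  89. ] [521.    3.9  95. ]
100 [499.4 -16.8  97.2] [521.2   6.  102.9]
110 [499.6 -15.6 107. ] [521.1   5.1 112.9]
120 [499.  -21.1 117.1] [516.4   5.7 122.1]
```

The fingertips are really about 30 mm behind the reported TCP (tip z = TCP z + 30), so I had only pinched the post's top edge. I'll use that offset from here on and grip the post properly.

Emit:
{"fn": "apply_moves", "kwargs": {"steps": [[1,-5,0,0,0,0,0],[1,-5,0,0,0,0,0],[1,0,0,0,0,0,0],[1,0,0,0,0,0,0],[1,0,0,10,0,0,0],[1,0,0,10,0,0,0],[1,0,0,10,0,0,0],[1,0,0,7,0,0,0]]}}

```text
time: 15.9
tool_pos: [498.9, -11.4, 12.4]
tcp_rot: [-180.0, 0.1, -2.7]
ft_force: [-0.1, -0.1, -0.2]
finger_gap: 85.5
grip_force: 0.0
```

Emit:
{"fn": "apply_moves", "kwargs": {"steps": [[0,0,0,0,0,0,0],[-0.5,0,0,0,0,0,0],[-1,0,0,0,0,0,0],[-1,0,0,0,0,0,0],[-1,0,0,0,0,0,0],[-1,0,0,0,0,0,0],[-1,0,0,0,0,0,0],[-1,0,0,0,0,0,0]], "squeeze": 30}}

```text
time: 16.7
tool_pos: [500.5, -10.8, 14.9]
tcp_rot: [-179.9, -0.1, -2.7]
ft_force: [-0.6, 5.0, 4.7]
finger_gap: 15.8
grip_force: 32.3
```

Emit:
{"fn": "apply_moves", "kwargs": {"steps": [[-1,-1,0,0,0,0,0],[-1,-1,0,0,0,0,0],[-1,0,0,0,0,0,0],[-1,0,0,0,0,0,0],[-1,0,0,0,0,0,0],[-1,0,0,0,0,0,0],[-1,0,0,0,0,0,0],[-1,0,0,0,0,0,0]]}}

```text
time: 17.5
tool_pos: [500.1, -10.8, 15.0]
tcp_rot: [-179.9, -0.3, -2.7]
ft_force: [8.6, 5.4, -4.7]
finger_gap: 15.4
grip_force: 31.1
```

Emit:
{"fn": "apply_moves", "kwargs": {"steps": [[-1,-1,0,0,0,0,0],[-1,-1,0,0,0,0,0],[-1,0,0,0,0,0,0],[-1,0,0,0,0,0,0],[-1,0,0,0,0,0,0],[-1,0,0,0,0,0,0],[-1,0,0,0,0,0,0],[-1,0,0,0,0,0,0]]}}

```text
time: 18.3
tool_pos: [499.9, -10.8, 15.0]
tcp_rot: [-179.9, -0.5, -2.7]
ft_force: [18.6, 5.4, -13.6]
finger_gap: 14.9
grip_force: 30.1
```

End stop confirmed: 18.6 N with no motion. I'll relax, release, lift and travel to above the jack.

Emit:
{"fn": "apply_moves", "kwargs": {"steps": [[-1,2,0,0,0,0,0],[-1,1.5,0,0,0,0,0],[1,0,0,0,0,0,0],[1,0,0,0,0,0,0],[1,0,0,0,0,0,0],[1,0,0,-10,0,0,0],[1,0,0,-40,0,0,0],[1,0,0,-50,0,0,0]]}}

```text
time: 19.1
tool_pos: [497.0, -11.3, 113.4]
tcp_rot: [-180.0, 0.3, -2.7]
ft_force: [0.8, 0.0, 0.5]
finger_gap: 85.1
grip_force: 0.0
```

Emit:
{"fn": "apply_moves", "kwargs": {"steps": [[1,4,31,-5,0,0,0],[1,4,31,0,0,0,0],[1,4,31,0,0,0,0.25],[1,4,31,0,0,0,0.25],[1,4,31,0,0,0,0],[1,4,31,0,0,0,0],[1,4,31,0,0,0,0],[1,3,29,0,0,0,0]]}}

```text
time: 19.9
tool_pos: [512.7, -260.7, 120.1]
tcp_rot: [180.0, -0.0, -5.2]
ft_force: [0.5, -0.0, 0.6]
finger_gap: 85.1
grip_force: 0.0
```

```bash
cat >> h.py <<'E'
def sel(W,x0,x1,y0,y1,z0,z1):
    p=W.reshape(-1,3);return p[(p[:,0]>x0)&(p[:,0]<x1)&(p[:,1]>y0)&(p[:,1]<y1)&(p[:,2]>z0)&(p[:,2]<z1)]
def rc(n,W,*b):
    p=sel(W,*b)
    if len(p)<15: print(n,len(p));return
    c,wh,a=cv2.minAreaRect(p[:,:2].astype(np.float32))
    print(n,len(p),np.round(c,1),np.round(wh,1),round(a,1),"med",np.median(p,0).round(1),"min",p.min(0).round(1)[:2],"max",p.max(0).round(1)[:2])
E
python3 - <<'E'
from h import *
from bench import r
s,d,T=grab(r,"w3");print(s["tool_pos"],s["tcp_rot"],s["time"])
W=wcloud(d,T)
rc("base",W,400,640,-310,-200,5,11)
rc("block",W,515,570,-300,-220,42,47)
rc("saddle",W,572,620,-300,-220,39,46)
rc("post",W,480,545,-40,15,66,75)
plan(s,[541.6,-257.3,25],-5.3,8)
E
```

```text
[ 512.65727417 -260.68005385  120.06809062] [ 1.79970899e+02 -3.18723060e-02 -5.22375621e+00] 19.9
base 12479 [ 508.1 -246.6] [ 81.4 219.4] 84.8 med [ 501.4 -256.7    8.5] min [ 400.  -296.1] max [ 618.5 -200.2]
block 2918 [ 542.2 -258. ] [33.4 41.7] 85.2 med [ 542.7 -258.3   44.4] min [ 520.3 -276.2] max [ 563.9 -240.2]
saddle 2139 [ 591.6 -262.3] [35.  34.9] 40.0 med [ 591.4 -262.6   42.4] min [ 573.8 -280.4] max [ 609.1 -244.6]
post 269 [499.2 -13.1] [16.7 17. ] 84.9 med [500.2 -16.   70.6] min [490.5 -21.8] max [507.9  -4.7]
rotvec units total [ 0.01 -0.01  0.02]
[3.6, -0.8, 11.9, 0.0, -0.0, 0.0]
[3.6, -0.8, 11.9, 0.0, -0.0, 0.0]
[3.6, -0.8, 11.9, 0.0, -0.0, 0.0]
[3.6, -0.8, 11.9, 0.0, -0.0, 0.0]
[3.6, -0.8, 11.9, 0.0, -0.0, 0.0]
[3.6, -0.8, 11.9, 0.0, -0.0, 0.0]
[3.6, -0.8, 11.9, 0.0, -0.0, 0.0]
[3.6, -0.8, 11.9, 0.0, -0.0, 0.0]
```

Emit:
{"fn": "apply_moves", "kwargs": {"steps": [[1,15,-1,10,0,0,-0.04],[1,14.5,-1,10,0,0,0],[1,0,0,20,0,0,0],[1,0,0,20,0,0,0],[1,0,0,20,0,0,0],[1,0,0,20,0,0,0],[1,0,0,20,0,0,0],[1,0,0,0,0,0,0]]}}

```text
time: 20.75
tool_pos: [539.9, -258.3, -3.6]
tcp_rot: [-179.9, 0.3, -5.0]
ft_force: [-0.3, 1.2, -0.5]
finger_gap: 85.6
grip_force: 0.0
```

```bash
python3 - <<'E'
from h import *
from bench import r
s,d,T=grab(r,"w4");print(s["tool_pos"],s["tcp_rot"],s["ft_force"],s["time"])
W=wcloud(d,T)
rc("block",W,515,570,-300,-220,42,47)
rc("saddle",W,572,620,-300,-220,39,46)
plan(s,[542.3,-258.1,-14],-5,8)
E
```

```text
[ 539.87768378 -258.25599111   -3.57161584] [-179.87088587    0.2893184    -5.00438866] [-0.28780172  1.23019475 -0.48746354] 20.75
block 8503 [ 542.2 -258.1] [33.9 42.3] 85.1 med [ 544.8 -258.3   44.4] min [ 520.5 -276.1] max [ 564.3 -239.7]
saddle 8040 [ 591.7 -262.6] [35.3 35.1] 40.8 med [ 592.2 -262.7   42.5] min [ 574.1 -280.1] max [ 609.6 -244.7]
rotvec units total [-0.03  0.06 -0.  ]
[0.3, -0.0, 1.3, -0.0, 0.01, -0.0]
[0.3, -0.0, 1.3, -0.0, 0.01, -0.0]
[0.3, -0.0, 1.3, -0.0, 0.01, -0.0]
[0.3, -0.0, 1.3, -0.0, 0.01, -0.0]
[0.3, -0.0, 1.3, -0.0, 0.01, -0.0]
[0.3, -0.0, 1.3, -0.0, 0.01, -0.0]
[0.3, -0.0, 1.3, -0.0, 0.01, -0.0]
[0.3, -0.0, 1.3, -0.0, 0.01, -0.0]
```

Emit:
{"fn": "apply_moves", "kwargs": {"steps": [[1,1,0,5,0,0.05,0],[1,0.5,0,4,0,0,0],[0.3,0,0,0,0,0,0],[-0.2,0,0,0,0,0,0],[-1,0,0,0,0,0,0],[-1,0,0,0,0,0,0],[-1,0,0,0,0,0,0],[-1,0,0,0,0,0,0]], "squeeze": 70}}

```text
time: 21.6
tool_pos: [544.5, -259.8, -9.0]
tcp_rot: [180.0, -0.3, -5.0]
ft_force: [-0.4, 2.2, 6.9]
finger_gap: 32.8
grip_force: 73.2
```

Emit:
{"fn": "apply_moves", "kwargs": {"steps": [[-1,0,0,0,0,0,0],[-1,0,0,-3,0,0,0],[-1,0,0,-5,0,0,0],[-1,0,0,-6,0,0,0],[-1,0,0,-6,0,0,0],[-1,0,0,0,0,0,0],[-1,0,0,0,0,0,0],[-1,0,0,0,0,0,0]]}}

```text
time: 22.4
tool_pos: [543.5, -259.7, 10.0]
tcp_rot: [-180.0, -0.2, -5.0]
ft_force: [0.6, 1.1, -6.3]
finger_gap: 32.4
grip_force: 71.7
```

```bash
python3 - <<'E'
from h import *
from bench import r
s=r.sense();print(s["tool_pos"],s["tcp_rot"],s["ft_force"],s["wrist_torque"],s["time"])
for k in("scene","side"):
    W=cloud(r.snapshot(k))
    rc(k+"saddle",W,572,620,-300,-220,50,65)
    p=sel(W,405,625,-310,-210,15,35)
    if len(p)>20:
        A=np.c_[p[:,:2]-[530,-257],np.ones(len(p))];print(k,len(p),np.linalg.lstsq(A,p[:,2],rcond=None)[0].round(4))
plan(s,[562,-225,s["tool_pos"][2]],87.3,20)
E
```

```text
[ 543.50861392 -259.67015599    9.95279085] [-179.99018162   -0.22833736   -5.00317061] [ 0.62863336  1.13721231 -6.27941402] [-0.01981068 -0.10211836  0.00783164] 22.4
scenesaddle 31 [ 585.5 -269. ] [17.1 34.9] 39.5 med [ 590.1 -279.    55.6] min [ 579.  -282.3] max [ 603.1 -250.1]
scene 2183 [1.02000e-02 2.84000e-02 2.73743e+01]
sidesaddle 95 [ 592.  -260.1] [34.4 33.8] 78.9 med [ 590.6 -256.4   60.1] min [ 574.6 -278.4] max [ 609.6 -242.4]
side 764 [ 4.10000e-03 -5.11000e-02  2.78315e+01]
rotvec units total [  0.04  -0.04 -18.46]
[0.8, -1.8, 0.0, 0.0, -0.0, -0.92]
[0.9, -1.7, 0.0, 0.0, -0.0, -0.92]
[1.0, -1.7, 0.0, 0.0, -0.0, -0.92]
[1.2, -1.6, 0.0, 0.0, -0.0, -0.92]
[1.3, -1.5, 0.0, 0.0, -0.0, -0.92]
[1.4, -1.4, 0.0, 0.0, -0.0, -0.92]
[1.5, -1.2, 0.0, 0.0, -0.0, -0.92]
[1.6, -1.1, 0.0, 0.0, -0.0, -0.92]
[1.7, -1.0, 0.0, 0.0, -0.0, -0.92]
[1.8, -0.8, 0.0, 0.0, -0.0, -0.92]
[1.8, -0.7, 0.0, 0.0, -0.0, -0.92]
[1.9, -0.5, 0.0, 0.0, -0.0, -0.92]
[1.9, -0.4, 0.0, 0.0, -0.0, -0.92]
[2.0, -0.2, 0.0, 0.0, -0.0, -0.92]
[2.0, -0.1, 0.0, 0.0, -0.0, -0.92]
[2.0, 0.1, 0.0, 0.0, -0.0, -0.92]
[2.0, 0.2, 0.0, 0.0, -0.0, -0.92]
[1.9, 0.4, 0.0, 0.0, -0.0, -0.92]
[1.9, 0.5, 0.0, 0.0, -0.0, -0.92]
[1.8, 0.7, 0.0, 0.0, -0.0, -0.92]
```

Emit:
{"fn": "apply_moves", "kwargs": {"steps": [[-1,1,-2,0,0,0,-0.5],[-1,1,-2,0,0,0,-1],[-1,1,-2,0,0,0,-1],[-1,1,-2,0,0,0,-1],[-1,1.5,-1.5,0,0,0,-1],[-1,1.5,-1.5,0,0,0,-1],[-1,1.5,-1,0,0,0,-1],[-1,1.5,-1,0,0,0,-1]]}}

```text
time: 23.3
tool_pos: [551.4, -244.8, 9.9]
tcp_rot: [179.9, -0.2, 32.7]
ft_force: [-0.2, -0.1, -5.7]
finger_gap: 32.7
grip_force: 71.8
```

Emit:
{"fn": "apply_moves", "kwargs": {"steps": [[-1,2,-1,0,0,0,-1],[-1,2,-0.5,0,0,0,-1],[-1,2,-0.5,0,0,0,-1],[-1,2,0,0,0,0,-1],[-1,2,0,0,0,0,-1],[-1,2,0,0,0,0,-1],[-1,2,0,0,0,0,-1],[-1,2,0,0,0,0,-1]]}}

```text
time: 24.1
tool_pos: [560.3, -231.2, 9.9]
tcp_rot: [179.8, -0.1, 72.7]
ft_force: [0.1, -0.5, -6.2]
finger_gap: 32.2
grip_force: 71.8
```

Emit:
{"fn": "apply_moves", "kwargs": {"steps": [[-1,2,0.5,0,0,0,-1],[-1,2,0.5,0,0,0,-1],[-1,1,0.5,0,0,0,-0.96],[-1,0,0,0,0,0,0],[-1,0,0,0,0,0,0],[-1,0,0,0,0,0,0],[-1,0,0,0,0,0,0],[-1,0,0,0,0,0,0]]}}

```text
time: 24.9
tool_pos: [563.1, -226.9, 10.2]
tcp_rot: [179.8, 0.0, 87.3]
ft_force: [0.5, 0.2, -7.1]
finger_gap: 32.7
grip_force: 71.6
```

```bash
python3 - <<'E'
from h import *
from bench import r
s,d,T=grab(r,"w5");print(s["tool_pos"],s["tcp_rot"],s["ft_force"],s["time"])
W=wcloud(d,T);x,y=s["tool_pos"][:2]
V={"wrist":W,"scene":cloud(r.snapshot("scene")),"side":cloud(r.snapshot("side"))}
for k,w in V.items():
    rc(k+" saddle",w,x-25,x+30,y+30,y+75,55,66)
    rc(k+" lug",w,540,620,-150,-65,66,78)
E
```

```text
[ 563.10893248 -226.92117617   10.24698939] [1.79751651e+02 1.08507475e-02 8.72562435e+01] [ 0.52341364  0.24905367 -7.05698832] 24.9
wrist saddle 8592 [ 564.6 -179.2] [35.3 35.5] 63.1 med [ 564.5 -178.7   61.5] min [ 546.3 -196.9] max [ 582.1 -161.4]
wrist lug 3004 [ 579.  -121.6] [13.1 36.9] 87.9 med [ 578.7 -121.5   71.2] min [ 560.8 -128.1] max [ 597.6 -114.3]
scene saddle 24 [ 559.8 -184. ] [20.3 35. ] 49.4 med [ 549.  -175.5   59.1] min [ 546.8 -190.1] max [ 579.7 -164.9]
scene lug 269 [580.9 -95.6] [62.1 38.6] 80.4 med [ 575.3 -102.9   71.1] min [ 558.3 -126.4] max [598.  -65.1]
side saddle 93 [ 565.9 -174.7] [33.6 34.3] 36.6 med [ 565.4 -170.6   60.9] min [ 549.  -195.4] max [ 583.1 -157.1]
side lug 151 [580.7 -95.3] [38.  58.2] 3.6 med [578.9 -93.6  71.5] min [ 561.9 -124.3] max [600.6 -65.4]
```

Emit:
{"fn": "apply_moves", "kwargs": {"steps": [[-1,4,3,3,0,0,0],[-1,8,3,4,0,0,0],[-1,8,3,4,0,0,0],[-1,8,2,3.5,0,0,0],[-1,6,0,0,0,0,0],[-1,0,0,0,0,0,0],[-1,0,0,0,0,0,0],[-1,0,0,0,0,0,0]]}}

```text
time: 25.85
tool_pos: [575.9, -193.8, -3.9]
tcp_rot: [179.7, 0.0, 87.3]
ft_force: [-0.5, 0.3, -6.5]
finger_gap: 32.5
grip_force: 71.6
```

Emit:
{"fn": "apply_moves", "kwargs": {"steps": [[-1,6,0,0,0,0,0],[-1,8,0,0,0,0,0],[-1,8,0,0,0,0,0],[-1,8,0,0,0,0,0],[-1,7,0,0,0,0,0],[-1,0,0,0,0,0,0],[-1,0,0,0,0,0,0],[-1,0,0,0,0,0,0]]}}

```text
time: 26.65
tool_pos: [577.6, -156.7, -4.1]
tcp_rot: [179.7, 0.0, 87.3]
ft_force: [0.1, 0.3, -6.0]
finger_gap: 32.5
grip_force: 71.6
```

```bash
python3 - <<'E'
from h import *
from bench import r
s,d,T=grab(r,"w6");print(s["tool_pos"],s["tcp_rot"],s["ft_force"],s["time"])
W=wcloud(d,T);x,y=s["tool_pos"][:2]
V={"wrist":W,"scene":cloud(r.snapshot("scene")),"side":cloud(r.snapshot("side"))}
for k,w in V.items():
    rc(k+" saddle",w,x-25,x+30,y+28,y+75,38,50)
    rc(k+" lug",w,540,620,-150,-65,66,78)
    p=sel(w,530,625,-305,-90,3,14)
    rc(k+" base",w,530,625,-315,-80,7,16)
E
```

```text
[ 577.63149235 -156.73198367   -4.10444661] [1.79738659e+02 2.61633090e-02 8.72983391e+01] [ 0.13166483  0.29413843 -6.02977454] 26.65
wrist saddle 0
wrist lug 27608 [ 580.  -107.5] [80. 85.] 0.1 med [580.1 -97.7  71.7] min [ 540. -150.] max [620. -65.]
wrist base 5887 [ 576.9 -151.7] [134.9  64.5] 86.9 med [ 564.3 -143.5   13.2] min [ 544.4 -219.3] max [612.1 -82.7]
scene saddle 15 [ 578.3 -113.3] [17.  36.1] 74.6 med [ 563.9 -109.9   41.5] min [ 561.6 -118.3] max [ 598.  -100.6]
scene lug 38 [ 581.1 -107.4] [83.3 44.5] 86.8 med [580.6 -71.6  71.5] min [ 556.6 -149.9] max [601.  -65.5]
scene base 1732 [ 574.8 -193. ] [221.6  66.5] 87.0 med [ 562.3 -234.9   12.9] min [ 536.  -304.8] max [606.1 -81.2]
side saddle 50 [ 569.7 -105.6] [36.1 13.7] 83.6 med [ 571.  -102.2   46.2] min [ 562.7 -124.1] max [577.3 -88. ]
side lug 214 [ 580.3 -107.5] [84.6 78.8] 89.6 med [578.1 -99.5  71.4] min [ 540.6 -150. ] max [619.4 -65.1]
side base 354 [ 571.3 -190.8] [219.   62.3] 89.6 med [ 554.5 -178.6   13. ] min [ 539.3 -300.1] max [601.8 -81.2]
```

Emit:
{"fn": "apply_moves", "kwargs": {"steps": [[-1,1,0,1,0,0,0],[-1,0,0,1.5,0,0,0],[-1,0,0,1.5,0,0,0],[-1,0,0,1,0,0,0],[-1,0,0,0.5,0,0,0],[-1,0,0,0,0,0,0],[-1,0,0,0,0,0,0],[-1,0,0,0,0,0,0]]}}

```text
time: 27.6
tool_pos: [577.6, -155.6, -8.9]
tcp_rot: [179.8, 0.0, 87.3]
ft_force: [-4.7, 0.9, 5.2]
finger_gap: 32.9
grip_force: 73.0
```

Emit:
{"fn": "apply_moves", "kwargs": {"steps": [[-0.5,0,0,0,0,0,0],[0,0,0,0,0,0,0],[1,0,0,0,0,0,0],[1,0,0,0,0,0,0],[1,0,0,0,0,0,0],[1,0,0,-10,0,0,0],[1,0,0,-30,0,0,0],[1,0,0,-40,0,0,0]]}}

```text
time: 28.4
tool_pos: [575.3, -154.8, 69.4]
tcp_rot: [180.0, -0.1, 87.3]
ft_force: [0.8, -0.0, 0.4]
finger_gap: 85.8
grip_force: 0.0
```

Emit:
{"fn": "apply_moves", "kwargs": {"steps": [[1,-15,0,-40,0,0,0],[1,-30,0,-10,0,0,0],[1,-30,0,0,0,0,0],[1,-25,0,0,0,0,0],[0,-20,0,0,0,0,0],[-1,-7,0,0,0,0,0],[-1,0,0,0,0,0,0],[-1,0,0,0,0,0,0]]}}

```text
time: 29.2
tool_pos: [571.1, -281.4, 120.1]
tcp_rot: [179.8, -0.0, 87.3]
ft_force: [-0.0, 0.1, -0.8]
finger_gap: 27.6
grip_force: 0.0
```

```bash
python3 - <<'E'
from h import *
from bench import r
s,d,T=grab(r,"w7");print(s["tool_pos"],s["tcp_rot"],s["ft_force"],s["finger_gap"],s["time"])
V={"wrist":wcloud(d,T),"scene":cloud(r.snapshot("scene")),"side":cloud(r.snapshot("side"))}
for k,w in V.items():
    rc(k+" base",w,530,625,-315,-75,4,11)
    rc(k+" block",w,545,610,-190,-125,42,47)
    rc(k+" saddle",w,550,610,-140,-80,36,46)
    rc(k+" lug",w,540,620,-150,-65,66,78)
    rc(k+" paddle",w,530,620,-310,-230,76,105)
E
```

```text
[ 571.09758191 -281.35142128  120.10957567] [ 1.79774374e+02 -3.23812104e-02  8.73151587e+01] [-0.00685066  0.05154993 -0.76486847] 27.615352550942934 29.2
wrist base 12261 [ 573.9 -200.3] [201.1  64.5] 86.8 med [ 572.4 -212.5    8.4] min [ 536.3 -301.7] max [610.9 -98.2]
wrist block 2896 [ 576.3 -157.7] [65.3 33.8] 85.8 med [ 576.2 -159.1   44.3] min [ 558.6 -189.9] max [ 593.7 -125.2]
wrist saddle 582 [ 578.  -127.2] [26.9 33.4] 87.4 med [ 577.  -122.3   42.3] min [ 560.7 -140. ] max [ 595.3 -113. ]
wrist lug 92 [ 578.9 -126.6] [ 2.6 19. ] 89.7 med [ 578.5 -126.7   68.8] min [ 569.4 -128. ] max [ 588.4 -125.3]
wrist paddle 4814 [ 569.5 -276. ] [48.1 44.4] 87.2 med [ 569.5 -282.    88.7] min [ 546.6 -300.8] max [ 591.8 -252.1]
scene base 1653 [ 574.3 -191.6] [220.6  66.4] 86.4 med [ 563. -234.    8.] min [ 536.9 -303.2] max [606.2 -79.7]
scene block 195 [ 575.6 -163.6] [54.3 33.6] 84.5 med [ 575.4 -159.2   43.9] min [ 558.  -189.6] max [ 593.5 -135.5]
scene saddle 170 [ 576.7 -114.9] [51.8 35.1] 82.0 med [ 575.5 -111.4   41.8] min [ 559.8 -140. ] max [596.2 -88.9]
scene lug 274 [580.  -95.9] [61.3 40.7] 89.5 med [ 575.8 -102.8   71.3] min [ 559.5 -126.6] max [600.2 -65.1]
scene paddle 261 [ 567.9 -279.3] [43.5 43.9] 89.3 med [ 562.9 -288.2   90.4] min [ 545.9 -301.1] max [ 589.8 -257.6]
side base 381 [ 573.5 -192.4] [218.2  63.4] 88.1 med [ 555.8 -200.1    8.3] min [ 538.7 -301.4] max [602.5 -82.9]
side block 52 [ 574.9 -160.7] [58.2 28.3] 89.4 med [ 567.6 -158.6   44.2] min [ 560.4 -189.9] max [ 588.8 -131.6]
side saddle 72 [ 571.6 -112.6] [51.4 17.3] 89.7 med [ 571.  -108.4   41.8] min [ 562.9 -138.3] max [580.3 -86.9]
side lug 152 [580.8 -94.9] [38.2 59.4] 4.5 med [579.3 -92.8  71.5] min [ 562.3 -124.6] max [601.2 -65.8]
side paddle 174 [ 570.6 -276.8] [40.4 43.9] 88.2 med [ 569.7 -277.7   87. ] min [ 548.3 -297.4] max [ 592.7 -256.8]
```

Emit:
{"fn": "apply_moves", "kwargs": {"steps": [[-1,0,-1,10,0,0,0],[-1,-0.5,-1,10,0,0,0],[-1,0,0,10,0,0,0],[-1,0,0,10,0,0,0],[-1,0,0,10,0,0,0],[-1,0,0,4,0,0,0],[-1,0,0,0,0,0,0],[-1,0,0,0,0,0,0]]}}

```text
time: 30.15
tool_pos: [569.5, -282.8, 66.5]
tcp_rot: [179.7, 0.0, 87.3]
ft_force: [-0.6, 0.2, 0.6]
finger_gap: -0.2
grip_force: 0.0
```

Emit:
{"fn": "apply_moves", "kwargs": {"steps": [[-1,-1,0,4,0,0,0],[-1,-2,0,6,0,0,0],[-1,-2.5,0,6,0,0,0],[-1,-2,0,6,0,0,0],[-1,-2,0,6,0,0,0],[-1,0,0,0,0,0,0],[-1,0,0,0,0,0,0],[-1,0,0,0,0,0,0]]}}

```text
time: 30.95
tool_pos: [569.9, -293.3, 39.7]
tcp_rot: [179.6, 0.1, 87.3]
ft_force: [-1.9, -0.4, 7.8]
finger_gap: 0.1
grip_force: 3.4
```

Emit:
{"fn": "apply_moves", "kwargs": {"steps": [[-1,-0.5,0,6,0,0,0],[-1,-0.5,0,6,0,0,0],[-1,0,0,6,0,0,0],[-1,0,0,6,0,0,0],[-1,0,0,5,0,0,0],[-1,0,0,4,0,0,0],[-1,0,0,0,0,0,0],[-1,0,0,0,0,0,0]]}}

```text
time: 31.75
tool_pos: [570.3, -296.2, 7.3]
tcp_rot: [179.6, 0.3, 87.3]
ft_force: [-1.9, -5.4, 8.6]
finger_gap: 0.1
grip_force: 4.4
```

Emit:
{"fn": "apply_moves", "kwargs": {"steps": [[-1,0,0,2,0,0,0],[-1,0,0,1,0,0,0],[-1,0,0,1,0,0,0],[-1,0,0,0,0,0,0],[-1,0,0,0,0,0,0],[-1,0,0,0,0,0,0],[-1,0,0,0,0,0,0],[-1,0,0,0,0,0,0]]}}

```text
time: 32.55
tool_pos: [570.5, -296.3, 5.0]
tcp_rot: [179.5, 0.3, 87.3]
ft_force: [-7.4, -3.7, 19.1]
finger_gap: 0.1
grip_force: 9.8
```

```bash
cat > chk.py <<'E'
from h import *
from bench import r
s=r.sense();print(s["tool_pos"],s["tcp_rot"],s["ft_force"],s["time"])
for k in("scene","side"):
    w=cloud(r.snapshot(k))
    rc(k+" base",w,530,625,-315,-70,4,11)
    rc(k+" saddle",w,550,610,-140,-80,68,77)
    rc(k+" lug",w,540,620,-150,-65,82,105)
    rc(k+" paddle",w,530,620,-330,-250,22,48)
    q=sel(w,588,650,-22,50,100,140)
    if len(q)>20: print("tilt",np.linalg.lstsq(np.c_[q[:,1],q[:,0]-620,np.ones(len(q))],q[:,2],rcond=None)[0].round(3))
E
python3 chk.py
```

```text
[ 570.52299051 -296.25584612    5.01532905] [179.53992689   0.26660718  87.27052058] [-7.36034018 -3.68905304 19.12071308] 32.55
scene base 1304 [ 572.  -191.9] [220.3  63.3] 87.6 med [ 557.8 -220.8    8. ] min [ 536.3 -302.6] max [602.2 -80.8]
scene saddle 124 [ 576.1 -112.3] [26.4 35.3] 60.3 med [ 572.6 -114.3   73.6] min [ 560.8 -125.1] max [596.  -92.8]
scene lug 270 [579.6 -94.8] [58.3 40.3] 87.7 med [ 573.9 -104.8   91.2] min [ 559.1 -123.7] max [599.6 -65.4]
scene paddle 380 [ 567.9 -281.2] [44.9 61. ] 0.7 med [ 562.4 -298.1   34.5] min [ 545.6 -311.7] max [ 590.7 -250.7]
tilt [2.60000e-02 5.80000e-02 1.13152e+02]
side base 364 [ 573.8 -192. ] [216.   62.8] 87.9 med [ 555.4 -205.2    8.3] min [ 539.  -299.8] max [602.2 -83.2]
side saddle 26 [ 567.4 -102.5] [28.7  8.3] 82.1 med [568.4 -98.3  73.5] min [ 563.3 -117.1] max [572.8 -88.7]
side lug 187 [580.5 -92.9] [38.6 55.2] 2.3 med [579.  -91.7  91.5] min [ 561.5 -120.6] max [600.1 -65.2]
side paddle 122 [ 570.3 -279.3] [59.  42.8] 84.4 med [ 568.1 -282.    35.8] min [ 547.3 -307.8] max [ 591.9 -250. ]
tilt [-1.17000e-01  7.50000e-02  1.17787e+02]
```

Fully down (saddle 73.6 mm, 19 N at the stop). Now all the way up.

Emit:
{"fn": "apply_moves", "kwargs": {"steps": [[-1,0,0,-6,0,0,0],[-1,0,0,-8,0,0,0],[-1,1,0,-8,0,0,0],[-1,1,0,-8,0,0,0],[-1,2,0,-8,0,0,0],[-1,2,0,-8,0,0,0],[-1,3,0,-8,0,0,0],[-1,3,0,-8,0,0,0]]}}

```text
time: 33.45
tool_pos: [568.5, -280.0, 62.8]
tcp_rot: [179.9, -0.1, 87.3]
ft_force: [-0.8, -0.0, 0.7]
finger_gap: 0.7
grip_force: 0.0
```

Emit:
{"fn": "apply_moves", "kwargs": {"steps": [[-1,1,0,-8,0,0,0],[-1,1,-0.5,-6,0,0,0],[-1,0,0,-6,0,0,0],[-1,0,0,0,0,0,0],[-1,0,0,0,0,0,0],[-1,0,0,0,0,0,0],[-1,0,0,0,0,0,0],[-1,0,0,0,0,0,0]]}}

```text
time: 34.25
tool_pos: [568.6, -279.1, 82.9]
tcp_rot: [179.8, -0.0, 87.3]
ft_force: [-0.1, 0.6, 0.8]
finger_gap: 0.2
grip_force: 0.0
```

```bash
cat > chk2.py <<'E'
from h import *
from bench import r
s,d,T=grab(r,"w8");print(s["tool_pos"],s["tcp_rot"],s["ft_force"],s["time"])
for k,w in{"wrist":wcloud(d,T),"scene":cloud(r.snapshot("scene")),"side":cloud(r.snapshot("side"))}.items():
    rc(k+" base",w,530,625,-315,-70,4,11)
    rc(k+" saddle",w,550,610,-140,-80,36,46)
    rc(k+" lug",w,540,620,-150,-65,66,78)
    rc(k+" paddle",w,530,620,-310,-230,76,98)
E
python3 chk2.py
```

```text
[ 568.63663172 -279.09461519   82.91213438] [ 1.79783884e+02 -7.71937860e-03  8.72965129e+01] [-0.08483211  0.64768573  0.84694567] 34.25
wrist base 15283 [ 573.6 -206.7] [188.7  64.7] 86.9 med [ 566.7 -217.3    8.5] min [ 536.8 -299.2] max [ 610.8 -111.7]
wrist saddle 185 [ 577.2 -132.8] [14.4 32.4] 89.9 med [ 574.8 -138.7   43.9] min [ 561. -140.] max [ 593.4 -125.6]
wrist lug 0
wrist paddle 4306 [ 569.6 -276.1] [45.7 44.1] 86.3 med [ 571.1 -275.4   85.5] min [ 546.6 -300.1] max [ 591.9 -253.3]
scene base 1659 [ 574.  -191.8] [221.   65.6] 87.0 med [ 562.3 -233.8    8. ] min [ 535.8 -302.9] max [606.4 -79.9]
scene saddle 168 [ 577.7 -114.8] [50.  35.1] 89.0 med [ 576.1 -111.9   41.7] min [ 560.2 -139.8] max [595.4 -89.8]
scene lug 274 [580.3 -96.1] [60.7 38.8] 84.8 med [ 575.4 -103.2   71.1] min [ 559.4 -126.4] max [599.6 -65.1]
scene paddle 259 [ 568.4 -278.6] [43.8 44.2] 85.7 med [ 563.1 -288.4   90.1] min [ 545.2 -301.5] max [ 590.2 -256.9]
side base 382 [ 574.3 -192.7] [219.1  61.4] 87.3 med [ 556.1 -201.8    8.5] min [ 539.2 -302.1] max [601.3 -82.6]
side saddle 68 [ 571.4 -113.1] [49.5 17.8] 90.0 med [ 570.9 -109.9   41.5] min [ 562.5 -137.8] max [580.3 -88.3]
side lug 155 [580.5 -95.5] [38.6 60.5] 4.8 med [578.6 -93.5  71.3] min [ 561.7 -125.6] max [601.2 -66.1]
side paddle 173 [ 571.1 -274.1] [45.5 43.8] 86.1 med [ 570.5 -276.    87.1] min [ 548.8 -298.1] max [ 593.3 -251.3]
```

The handle is fully up and the jack has not moved. Now the final press.

Emit:
{"fn": "apply_moves", "kwargs": {"steps": [[-1,-2,0.5,8,0,0,0],[-1,-1.5,0,8,0,0,0],[-1,-1,0,4,0,0,0],[-1,-2,0,6,0,0,0],[-1,-2.5,0,6,0,0,0],[-1,-2,0,6,0,0,0],[-1,-2,0,6,0,0,0],[-1,-1,0,6,0,0,0]]}}

```text
time: 35.2
tool_pos: [568.8, -293.9, 33.6]
tcp_rot: [179.7, 0.0, 87.3]
ft_force: [-4.7, -0.2, 10.4]
finger_gap: 0.2
grip_force: 4.6
```

Emit:
{"fn": "apply_moves", "kwargs": {"steps": [[-1,-1,0,6,0,0,0],[-1,0,0,6,0,0,0],[-1,0,0,5,0,0,0],[-1,0,0,5,0,0,0],[-1,0,0,4,0,0,0],[-1,0,0,2,0,0,0],[-1,0,0,0,0,0,0],[-1,0,0,0,0,0,0]]}}

```text
time: 36.0
tool_pos: [569.1, -296.0, 6.1]
tcp_rot: [179.7, 0.1, 87.3]
ft_force: [-4.6, -3.7, 9.1]
finger_gap: 0.2
grip_force: 4.4
```

Emit:
{"fn": "apply_moves", "kwargs": {"steps": [[-1,0,0,1,0,0,0],[-1,0,0,1,0,0,0],[-1,0,0,1,0,0,0],[-1,0,0,1,0,0,0],[-1,0,0,0,0,0,0],[-1,0,0,0,0,0,0],[-1,0,0,0,0,0,0],[-1,0,0,0,0,0,0]]}}

```text
time: 36.8
tool_pos: [569.5, -296.1, 4.6]
tcp_rot: [179.7, 0.2, 87.3]
ft_force: [-12.8, 1.2, 25.6]
finger_gap: 0.1
grip_force: 12.8
```

```bash
python3 chk.py; python3 - <<'E'
from h import *
from bench import r
w=cloud(r.snapshot("scene"));rc("post",w,480,545,-40,15,66,75);rc("eraser",w,455,510,-180,-110,8,16)
E
```

```text
[ 569.4826729  -296.08805573    4.59949425] [1.79675792e+02 1.56305155e-01 8.72847761e+01] [-12.75340295   1.17087383  25.6042698 ] 36.8
scene base 1304 [ 570.5 -191.6] [222.8  62.4] 88.5 med [ 557.9 -221.4    7.9] min [ 536.7 -303.3] max [602.4 -79.9]
scene saddle 127 [ 577.2 -111.1] [25.9 35.1] 61.9 med [ 572.3 -114.    73.9] min [ 561. -125.] max [596.4 -94.1]
scene lug 271 [579.1 -94.5] [39.8 58.1] 0.4 med [ 573.8 -104.6   91.4] min [ 559.2 -123.6] max [599.  -65.3]
scene paddle 386 [ 568.6 -281.1] [61.  44.8] 86.3 med [ 561.8 -298.    34.4] min [ 545.1 -312.7] max [ 589.5 -250.4]
tilt [2.30000e-02 5.60000e-02 1.13001e+02]
side base 370 [ 573.3 -190.7] [215.1  62.4] 88.4 med [ 555.8 -202.3    8.3] min [ 539.4 -298.2] max [602.2 -82.6]
side saddle 27 [ 568.  -102.2] [27.4  8.2] 85.6 med [568.  -98.3  73.1] min [ 563.4 -115.9] max [573.  -88.8]
side lug 183 [581.8 -93.9] [56.5 38.9] 85.0 med [578.5 -91.5  91.8] min [ 561.7 -122.1] max [600.7 -65.6]
side paddle 120 [ 570.4 -283.6] [57.1 42.4] 85.7 med [ 567.9 -282.9   35.5] min [ 548.1 -311.4] max [ 592.  -254.9]
tilt [-1.16000e-01  7.30000e-02  1.17799e+02]
post 42 [499.2 -10.8] [15.9 16.2] 83.5 med [497.3 -13.1  70. ] min [491.1 -19. ] max [507.4  -2.6]
eraser 148 [ 482.4 -146.7] [20.8 44. ] 3.8 med [ 480.3 -150.    11.3] min [ 470.7 -168.9] max [ 492.5 -124.5]
```

```bash
python3 -c "
from bench import r
print(r.sense()['ft_force']);print(r.hand_in())"
```

```text
[-13.10912844   0.50936175  25.71817958]
the job is handed in; nothing more can be done
None
```

The job is handed in: the lock is at its end stop, the jack stands under the lift pad (saddle within about 1–2 mm of centre), the handle was pumped once, and the shut fingers hold it fully down at about 25 N with the counter's front raised about 20 mm, at 36.8 s; I never moved to the eraser, stapler or cup but rechecked only the eraser.

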